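# Lift an incubator's sprung cover over its balance point and hold it just below

## Robot

A 6-joint arm with a two-finger parallel gripper is mounted at the origin on the work surface. World frame = base frame: x ahead of the robot, y to its left, z up, the work surface at z = 0. Lengths are in m, angles in rad, forces in N, time in s.
With the tool pointing down it reaches from about 0.275 to 0.75 m from the base axis. Payload 10.2 kg.
Tool frame: the origin (TCP) lies at the very end of the fingers, on their centre line; the grasp point (between the pads) lies 19 mm behind it; x points along the fingers, z is the direction in which the jaws open and shut, and the axes are right-handed (so a half turn about x gives the same grasp; the last joint's range is limited). The gripper opens to 85 mm and grips with 20 to 120 N. Pads are 22 mm wide; open, the fingers measure 114 mm over their backs; the gripper's body (76 mm by 85 mm) begins 54 mm behind the grasp point. The pads swing forward as they close: fully open they stand 13 mm farther back than shut.
Start: joints at [-1.451, 0.313, 1.498, -0, 1.331, -0.223], TCP at [0.176, -0.494, 0.231] pointing down, gripper open.
Joint ranges: [-2.94, 2.94], [-0.97, 2.17], [0.19, 2.56], [-1.23, 4.37], [0.02, 3.11], [-2.88, 2.88]. Speed limits (rad/s): [2.39, 2.39, 3.01, 3.14, 3.14, 3.14].

## Interface

Orientations are given as a unit quaternion [x, y, z, w].
In Python, from workcell import bot, eyes gives the robot as it stands. The module is installed in compiled form; this text tells all that it offers.
- The arm moves only by the shell command python3 -m crank 'ROWS' [OPENING]. ROWS is JSON, a list of rows, each a list of 2 entries, a list of its own where there are three numbers: the shift along the world's x, y, z in mm, then the turn about the world's z in degrees. A call has 1 to 20 rows; each row shifts and turns the pose as measured when the row begins; what a row does not reach is not made up. A row lasts 1/8 s, in which the tool goes at most 62.5 mm and 10.7 degrees, less where a joint would pass 70% of its speed; a pose out of reach is approached as far as the arm can. A call is refused whole if a number of a shift passes 62.5 or a number of a turn 10.7, either way. A call with a gripper value outside its range is refused whole. OPENING is the finger opening in mm, from 0 to 85.4, set as the call begins (- or left out, the last holds). The fingers move at their own pace and stop on an object; the grip force is fixed at half the most. Time passes only in rows, so rows that do not move let the fingers close. It gives the time, the measured TCP pose, the force and the opening at its end, in the units of the state.
- bot.get_obs(): the state, without advancing time (a new reading comes with each control period).
- eyes.camera(name): name is "scene" or "top" or "wrist"; returns a dict with "color" (400x640x3 uint8, red, green, blue), "range_z" (400x640 float32, m along the optical axis (not along the pixel's ray), 0 where there is no reading), "camera_matrix" (3x3 intrinsics, pixels), "rvec" (rotation vector, rad) and "tvec" (3), from world to camera coordinates, as OpenCV has them. Camera axes: x right, y down, z forward; pixel columns grow to the right and rows downward; lengths in m; the calibration is good to about 2 mm. The wrist camera is an equidistant fisheye: a pixel r from the principal point sees the ray r / f radians off the axis. A picture is of the moment at which its call begins.
- bot.hand_in(): hands the job in, once; it reports no verdict.
Trained networks look in a picture, given as the dict that the camera call returned (one of the last four; its "shot" number tells which), for a name from the list of things; names that differ only in an ending like _2 or _b are one class to them, and where a whole thing is asked for, a point or a joint stands for the part that bears it (a point fixed in the world has none). Each returns a list of dicts, best first, with "p" (0 to 1); they miss things now and then, are a little off and sometimes report something else, mostly with a low value. They report only what shows in the picture. A call takes as long as a camera call. They do not tell look-alikes from the thing itself.
- eyes.spot_in(picture, query): "pixel" ([column, row] in pixels, amid what is visible of it).
- eyes.mark_of(picture, query): "pixel" ([column, row] in pixels: a listed point, or the origin of a listed thing).
The state is a dict: "time_s": time; "joint_pos": joint angles; "joint_velocities": joint speeds; "joint_efforts": joint torques, N m; "eef_pos": TCP position; "tcp_rot": TCP orientation; "wrist_force": force on the tool from outside, world axes, zero at the start; "ft_torque": the same for the moment, N m; "gripper_width": opening from 0.0 (shut) to 1.0 (fully open).
Only numpy, scipy, OpenCV 4.12 (cv2) and the standard library are available. Lean on these libraries where they do the work, as an engineer would, in place of code of your own. Each camera call takes 0.05 s, during which the arm holds its last target.

## Task

Check the spring of the tube incubator's clear cover: by its orange handle bar, raise the cover past its balance point until the black pointer is in the red part of the scale, then bring it back down and finish while holding it still just below the balance point, with the pointer in the green part, so that it would fall shut if you let go. Be gentle: the cover cracks if the gripper presses or pinches it with more than 30 N in all (both fingers of a grip counted together), and only the robot may carry it. Leave the beaker, the dish and the vial standing where they are.

Things in the scene. Friction and masses are not known exactly. Their poses are not given: they have to be found in the camera images.
- incubator: White tube incubator fixed to the bench: open housing 200 (x) x 280 (y) x 85 (z) mm, walls 12 mm, blue tube block inside. Origin: centre of its underside, on the bench. Its -x side is the front, where the cover's handle is; yaw up to +-0.3 rad. On each side stands a curved scale of coloured tiles (see balance_mark).
- balance_mark (a point): The thin black balance-point tile of the left (+y) scale, at x = 41, y = 138, z = 167 mm in the incubator's frame. The scales (y = +-138 mm) are arcs of 90 mm radius round the hinge line, up to 195 mm above the bench; the cover's black pointers sweep along them: white 0 to 0.78 rad, green 0.78 to 0.965 rad, black mark 1.0, red above 1.035 rad.
- hinge (a point): Point in the middle of the cover's hinge line, fixed on the incubator at x = +90 mm, z = 91 mm in its frame (the far, rear rim). The hinge line runs along the incubator's y axis.
- lid (a joint): Cover angle in rad: 0 closed and level (the start), growing as the front rises; stop at 1.4. A spring bears part of the weight: below the balance point, 1.0 rad, the cover falls shut by itself; above it, it rises to the stop. At the bar it needs about 1.4 N upwards when closed, 0.1 to 0.6 N square to the cover in the green, and pulls open with under 1.2 N in the red. Lightly damped, no friction.
- cover: The cover, turning with joint lid: clear plate in an aluminium frame, 180 mm from hinge line to front edge, 252 mm wide, 12 mm thick, 0.8 kg, with an orange handle bar in front and a black pointer on each side edge. Origin: middle of the hinge line; -x points to the front edge and bar, y along the hinge line, z up when closed.
- bar (a point): Middle of the orange handle bar on the cover: round, 12 mm thick, 120 mm long along y, on end arms at y = +-60 mm, 245 mm from the hinge line in the cover's plane, 49 mm clear of the housing front when closed. At angle q it is 245*cos(q) mm in front of and 245*sin(q) above the hinge line (91 mm above the bench closed). Fingers from above can straddle it; it can turn between the pads.
- beaker: Glass beaker, 70 mm across, 95 mm tall, loose, standing on the bench beside the incubator. Origin: centre of its underside.
- dish: Small aluminium dish, 70 mm across, 18 mm tall, loose on the bench beside the incubator. Origin: centre of its underside.
- vial: Small white vial with a blue cap, 27 mm across, 54 mm tall, loose, standing on the bench beside the incubator's front corner. Origin: centre of its underside.
Not all that is in view belongs to the job. Of the things that look like the dish, take the one that is farthest from the robot's base at the start.

How it is judged:
On the way:
1. the cover is raised past its balance point, into the red (over 1.03 rad) (value of joint lid above 1.03 rad), for 0.2 s.
At the end, for the whole second after the job is handed in: The robot is holding the cover still (under 0.05 rad/s) between 0.77 and 0.975 rad, just below the balance point at 1.0 rad, in contact with it (over 0.1 N) and nothing else carrying it; beaker, dish and vial stand upright (tilt under 0.3 rad) within 30 mm of where they were (value of joint lid between 0.77 and 0.975 rad and velocity of joint lid between -0.05 and 0.05 rad/s and (contact force between cover and the fingers above 0.1 N or contact force between cover and the arm above 0.1 N) and contact force between cover and beaker below 0.05 N and contact force between cover and dish below 0.05 N and contact force between cover and vial below 0.05 N and distance of each of beaker, dish, vial from where it was at the start of the episode below 0.03 m and angle between each of beaker, dish, vial's own z axis and vertical below 0.3 rad); the arm keeps its last pose, push and grip.
It fails at once if the cover is pressed or pinched with more than 30 N in all (contact force between cover and the fingers above 30 N or contact force between cover and the arm above 30 N).
It fails at once if the beaker, dish or vial is moved by more than 30 mm or tipped (not (distance of each of beaker, dish, vial from where it was at the start of the episode below 0.03 m and angle between each of beaker, dish, vial's own z axis and vertical below 0.3 rad)).
It also fails if it takes over 45 s, if anything falls off the work surface, if the arm or the gripper's body presses on something with over 40 N, if the wrist force passes 120 N, or if a joint passes its speed limit or range.

## Working session

There is one attempt and no reset: what is moved stays moved. The work goes in short steps, Python scripts to look and compute and a shell command to move; the robot and the scene stay as the last step left them, time stands still between calls to the robot, and variables do not carry over. Pictures are saved under pics/ and viewed, and the job is handed in when it is done.

```bash
mkdir -p pics
cat > h.py <<'E'
import numpy as np, cv2
from workcell import bot, eyes
def save(c,n): cv2.imwrite('pics/'+n,cv2.cvtColor(c['color'],cv2.COLOR_RGB2BGR))
def toworld(c,px,d=None):
    u,v=px; K=c['camera_matrix']
    if d is None:
        w=c['range_z'][int(v)-2:int(v)+3,int(u)-2:int(u)+3]; d=np.median(w[w>0])
    p=np.array([(u-K[0,2])/K[0,0]*d,(v-K[1,2])/K[1,1]*d,d])
    R=cv2.Rodrigues(np.array(c['rvec'],float))[0]
    return R.T@(p-np.ravel(c['tvec']))
def onplane(c,px,z):
    R=cv2.Rodrigues(np.array(c['rvec'],float))[0];o=-R.T@np.ravel(c['tvec'])
    r=toworld(c,px,1.0)-o
    return o+r*(z-o[2])/r[2]
def proj(c,P):
    return cv2.projectPoints(np.array(P,float).reshape(-1,3),np.array(c['rvec'],float),np.array(c['tvec'],float),c['camera_matrix'],None)[0].reshape(-1,2)
E
python3 - <<'E'
from h import *
print({k:np.round(v,3) for k,v in bot.get_obs().items()})
for n in ['scene','top']:
    c=eyes.camera(n); save(c,n+'0.png')
    for q in ['incubator','balance_mark','hinge','bar','beaker','dish','vial','cover']:
        for f in (eyes.mark_of,):
            for r in f(c,q):
                try: print(n,q,np.round(r['pixel']),round(r['p'],2),np.round(toworld(c,r['pixel']),3))
                except Exception as e: print(n,q,r,e)
E
```

```text
{'time_s': np.float64(0.0), 'joint_pos': array([-1.451,  0.313,  1.498,  0.   ,  1.331, -0.223]), 'joint_velocities': array([-0.   ,  0.001, -0.001,  0.   , -0.001, -0.001]), 'joint_efforts': array([-1.0000e-03, -4.1226e+01, -2.5974e+01, -0.0000e+00,  4.0000e-03,
        0.0000e+00]), 'eef_pos': array([ 0.176, -0.494,  0.231]), 'tcp_rot': array([ 0.408,  0.578, -0.407,  0.578]), 'wrist_force': array([-0.973,  0.31 , -0.378]), 'ft_torque': array([-0.036,  0.033,  0.04 ]), 'gripper_width': np.float64(0.998)}
scene incubator [341. 218.] 0.93 [0.676 0.044 0.094]
scene balance_mark [385. 161.] 0.86 [0.695 0.242 0.164]
scene hinge [368. 212.] 0.79 [0.724 0.102 0.095]
scene bar [298. 176.] 0.64 [0.485 0.119 0.095]
scene beaker [380. 182.] 0.63 [0.699 0.228 0.096]
scene dish [232. 248.] 0.94 [ 0.448 -0.143  0.004]
scene dish [200. 272.] 0.94 [ 0.433 -0.243  0.003]
scene dish [272. 270.] 0.82 [ 0.583 -0.138  0.003]
scene dish [261. 224.] 0.52 [ 0.454 -0.029  0.003]
scene dish [368. 212.] 0.23 [0.724 0.099 0.097]
scene vial [344. 164.] 0.47 [0.562 0.253 0.087]
scene cover [371. 210.] 0.78 [0.727 0.111 0.096]
top balance_mark [236. 155.] 0.87 [0.739 0.27  0.002]
top hinge [290. 149.] 0.6 [0.725 0.104 0.094]
top bar [279. 239.] 0.66 [0.482 0.129 0.094]
top bar [293. 148.] 0.54 [0.73  0.097 0.091]
top beaker [214. 181.] 0.59 [0.64  0.309 0.084]
top dish [339. 250.] 0.97 [ 0.459 -0.029  0.004]
top dish [379. 250.] 0.9 [ 0.458 -0.14   0.003]
top dish [378. 205.] 0.85 [ 0.587 -0.14   0.003]
top dish [414. 259.] 0.76 [ 0.435 -0.236  0.003]
top dish [293. 149.] 0.33 [0.725 0.096 0.094]
top vial [207. 236.] 0.63 [0.493 0.332 0.044]
top vial [289. 150.] 0.32 [0.72  0.106 0.095]
top cover [290. 151.] 0.63 [0.718 0.103 0.096]
```

View pics/scene0.png

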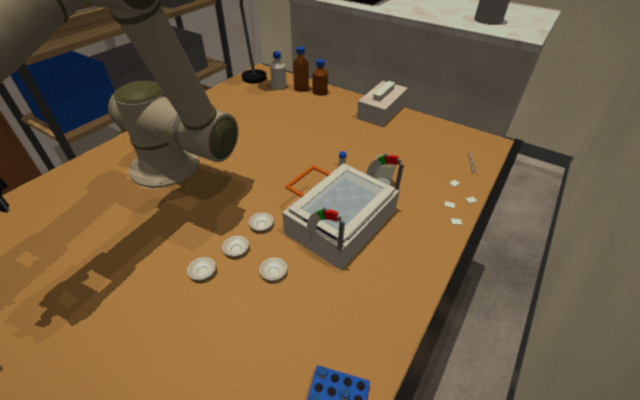

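View pics/top0.png

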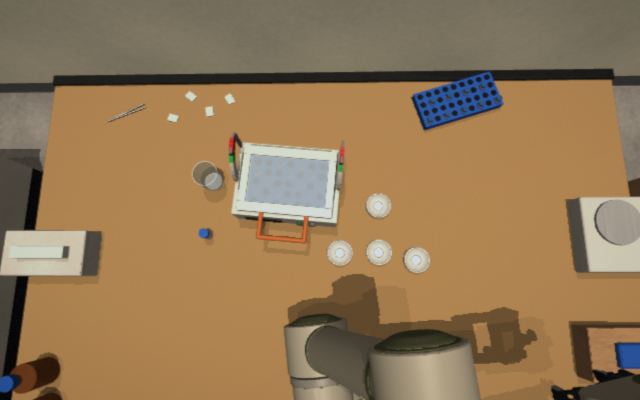

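The top view shows the bar's middle near (282,240), the beaker at (206,174), the vial at (204,233), and four dishes at (339,250), (379,250), (378,205) and (414,259). The farthest from the base is (378,205), at 0.60 m. I'll stay clear of all four.

Run:
```python
from h import *
c=eyes.camera('top')
def fit(c,name):
    a=c['color'].astype(int); hsv=cv2.cvtColor(c['color'],cv2.COLOR_RGB2HSV)
    m=(a[...,0]>130)&(a[...,1]<95)&(a[...,2]<70)
    v,u=np.nonzero(m&(c['range_z']>0))
    P=np.array([toworld(c,(x,y),c['range_z'][y,x]) for x,y in zip(u,v)])
    k=(P[:,2]>.075)&(P[:,2]<.125)&(P[:,0]<.6); P=P[k];uv=np.c_[u,v][k]
    return P,uv
for n in ['top','scene']:
    c=eyes.camera(n);P,uv=fit(c,n)
    print(n,len(P),uv.min(0),uv.max(0),P.min(0).round(3),P.max(0).round(3))
    # minimal area rect in xy
    r=cv2.minAreaRect((P[:,:2]*1000).astype(np.float32)); print(r, cv2.boxPoints(r).round(0).tolist())
    im=cv2.cvtColor(c['color'],cv2.COLOR_RGB2BGR)
    x0,y0,x1,y1=(190,120,440,290) if n=='top' else (180,130,420,290)
    cv2.imwrite(f'pics/crop_{n}.png',cv2.resize(im[y0:y1,x0:x1],None,fx=3,fy=3,interpolation=cv2.INTER_CUBIC))
```

```text
top 154 [ 23 217] [307 393] [0.106 0.057 0.089] [0.538 0.751 0.1  ]
((346.77691650390625, 420.070556640625), (112.8540267944336, 810.5316772460938), 28.198163986206055) [[106.0, 751.0], [489.0, 36.0], [588.0, 90.0], [205.0, 804.0]]
scene 181 [285 166] [328 195] [0.479 0.056 0.086] [0.552 0.186 0.099]
((515.089599609375, 120.62334442138672), (128.45831298828125, 63.50419235229492), 84.95560455322266) [[478.0, 59.0], [541.0, 54.0], [552.0, 182.0], [489.0, 187.0]]
```

```bash
ls pics
```

```text
crop_scene.png
crop_top.png
scene0.png
top0.png
```

View pics/crop_top.png

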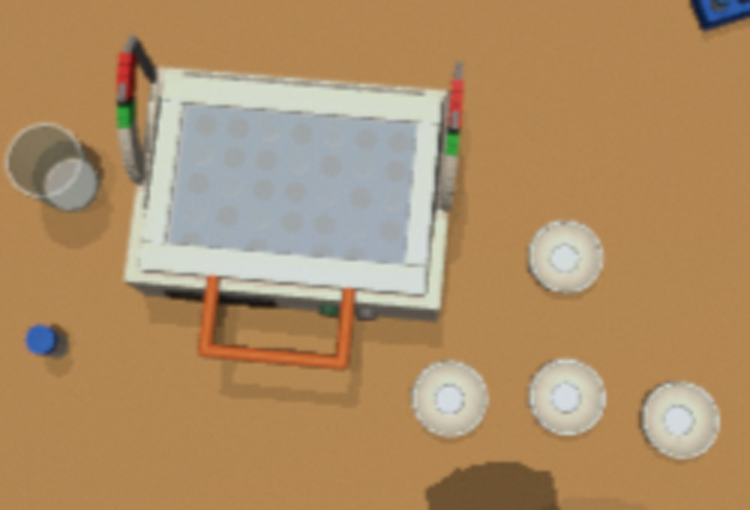

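Run:
```python
from h import *
for n in ['top','scene']:
    c=eyes.camera(n)
    a=c['color'].astype(int);m=(a[...,0]>130)&(a[...,1]<95)&(a[...,2]<70)
    v,u=np.nonzero(m&(c['range_z']>0))
    # intersect with plane z=.095
    P=np.array([onplane(c,(x,y),.094) for x,y in zip(u,v)])
    k=(P[:,0]>.44)&(P[:,0]<.57)&(P[:,1]>.03)&(P[:,1]<.22);P=P[k]
    r=cv2.minAreaRect((P[:,:2]*1000).astype(np.float32));print(n,r)
    # bar line pixels: front ones by rotate
    for it in range(1):
        best=None
        for yaw in np.linspace(-.3,.3,121):
            f=P[:,0]*np.cos(yaw)+P[:,1]*np.sin(yaw)
            cnt=(f<f.min()+.010).sum()
            # count max in 9mm window
            s=np.sort(f);cc=max((np.searchsorted(s,s0+.011)-i,s0) for i,s0 in enumerate(s[:len(s)//2]))
            if best is None or cc[0]>best[0]: best=(cc[0],yaw,cc[1])
    _,yaw,f0=best
    f=P[:,0]*np.cos(yaw)+P[:,1]*np.sin(yaw);l=-P[:,0]*np.sin(yaw)+P[:,1]*np.cos(yaw)
    kk=(f>=f0)&(f<=f0+.011);fc=f[kk].mean();lc=(l[kk].min()+l[kk].max())/2
    slope=np.polyfit(l[kk],f[kk],1)[0]
    print(best,'len',l[kk].max()-l[kk].min(),'mid',fc*np.cos(yaw)-lc*np.sin(yaw),fc*np.sin(yaw)+lc*np.cos(yaw),'yaw corr',slope)
```

```text
top ((510.0389709472656, 122.39363098144531), (132.04237365722656, 67.47223663330078), 84.21647644042969)
(np.int64(84), np.float64(-0.08499999999999999), np.float64(0.4654497138757586)) len 0.1246439748149939 mid 0.48379150155417244 0.1217269290945892 yaw corr -0.01165573764279017
scene ((514.6233520507812, 119.29322814941406), (133.21446228027344, 62.820091247558594), 84.8010482788086)
(np.int64(92), np.float64(-0.09999999999999998), np.float64(0.46862360452297025)) len 0.1306353272301747 mid 0.48817909525223446 0.12101405649269807 yaw corr -0.008956658128555839
```

Run:
```python
from h import *
from scipy.spatial.transform import Rotation as R
o=bot.get_obs();M=R.from_quat(o['tcp_rot']).as_matrix();print(M.round(3)); z=M[:,2]
print('jaw deg',np.degrees(np.arctan2(z[1],z[0])),'target',np.degrees(-.095), 'shift to above bar', (np.array([.486,.1215,.2])-o['eef_pos'])*1000, o['time_s'])
```

```text
[[-0.     0.942  0.336]
 [ 0.     0.336 -0.942]
 [-1.    -0.    -0.   ]]
jaw deg -70.35648596559135 target -5.443099053742821 shift to above bar [309.54007376 615.95027761 -31.28609886] 1.15
```

View pics/crop_scene.png

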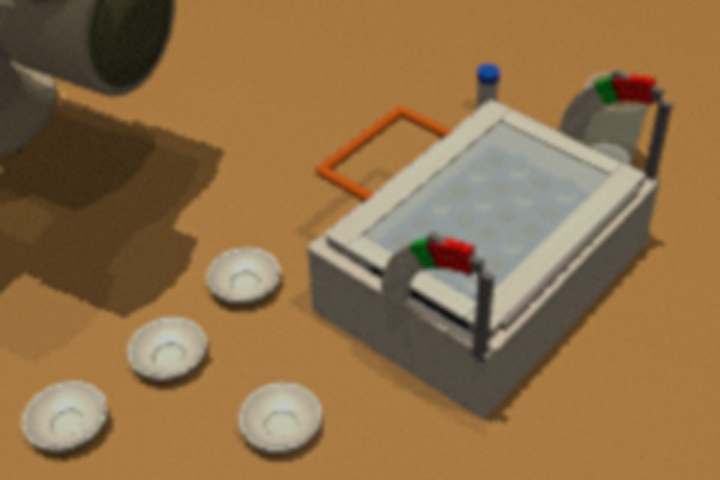

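```bash
python3 -m crank '[[[22,44,0],5.4],[[22,44,0],5.4],[[22,44,0],5.4],[[22,44,0],5.4],[[22,44,0],5.4],[[22,44,0],5.4],[[22,44,0],5.4],[[22,44,0],5.4],[[22,44,0],5.4],[[22,44,0],5.4],[[22,44,0],5.4],[[22,44,0],5.4]]' 30
python3 - <<'E'
from h import *
from scipy.spatial.transform import Rotation as R
o=bot.get_obs();M=R.from_quat(o['tcp_rot']).as_matrix();z=M[:,2]
print('jaw deg',np.degrees(np.arctan2(z[1],z[0])),(np.array([.486,.1215,.2])-o['eef_pos'])*1000,o['joint_pos'].round(2))
E
```

```text
time_s: 2.65
eef_pos: [0.4452, 0.049, 0.2325]
tcp_rot: [0.023, 0.704, -0.024, 0.709]
wrist_force: [0.3, -1.3, -0.5]
gripper_width: 0.349
jaw deg -3.7827273911397206 [ 40.79987091  72.48721295 -32.47644549] [-0.15  0.14  1.72 -0.    1.28 -0.09]
```

```bash
python3 -m crank '[[[20,36,0],0],[[15,26,0],-1],[[5,8,0],-0.5],[[0,0,0],0]]'
python3 - <<'E'
from h import *
from scipy.spatial.transform import Rotation as R
o=bot.get_obs();M=R.from_quat(o['tcp_rot']).as_matrix();z=M[:,2]
print('jaw deg',np.degrees(np.arctan2(z[1],z[0])),(np.array([.486,.1215,.2])-o['eef_pos'])*1000,o['joint_pos'].round(2))
c=eyes.camera('wrist');save(c,'w1.png');c=eyes.camera('scene');save(c,'s1.png')
E
```

```text
time_s: 3.15
eef_pos: [0.4864, 0.1236, 0.2322]
tcp_rot: [0.03, 0.704, -0.031, 0.709]
wrist_force: [0.4, -0.8, -0.0]
gripper_width: 0.348
jaw deg -4.992300566591691 [ -0.41081756  -2.12036731 -32.1622691 ] [ 0.02  0.26  1.57 -0.    1.31  0.1 ]
```

View pics/w1.png

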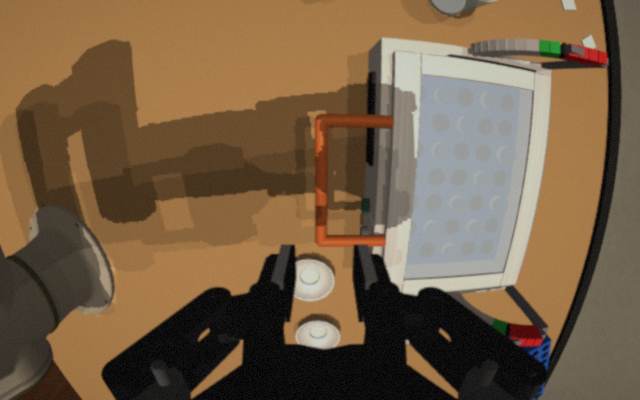

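View pics/s1.png

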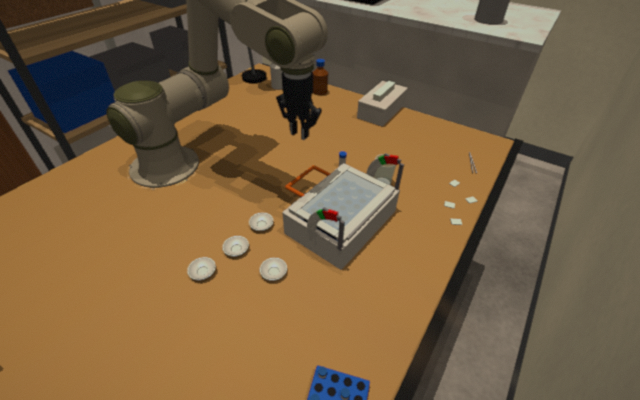

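```bash
cat >> h.py <<'E'
def wristplane(c,px,z):
    K=c['camera_matrix'];R=cv2.Rodrigues(np.array(c['rvec'],float))[0];o=-R.T@np.ravel(c['tvec'])
    d=np.array([(px[0]-K[0,2])/K[0,0],(px[1]-K[1,2])/K[1,1]]);r=np.hypot(*d)
    v=np.r_[np.sin(r)*d/r,np.cos(r)];v=R.T@v
    return o+v*(z-o[2])/v[2]
E
python3 - <<'E'
from h import *
c=eyes.camera('wrist');a=c['color'].astype(int)
m=(a[...,0]>120)&(a[...,1]<95)&(a[...,2]<70);v,u=np.nonzero(m)
k=(u>310)&(u<332)&(v>125)&(v<235)&(u<332)
P=np.array([wristplane(c,(x,y),.091) for x,y in zip(u[k],v[k])])
s,b=np.polyfit(P[:,1],P[:,0],1);print('bar line x at y=.1215',s*.1215+b,'slope',s, 'range',P.min(0),P.max(0))
print(wristplane(c,(320,118),.091),wristplane(c,(320,241),.091))
E
```

```text
bar line x at y=.1215 0.48269118794752486 slope 0.06642551447832082 range [0.47301376 0.07217009 0.091     ] [0.49146674 0.18009973 0.091     ]
[0.48848955 0.18703771 0.091     ] [0.47731231 0.06486955 0.091     ]
```

```bash
python3 -m crank '[[[-1,1,-30],0],[[-1,0,-30],0],[[0,0,-30],0],[[0,0,-30],0],[[0,0,-20],0],[[0,0,-12],0],[[0,0,-6],0],[[0,0,0],0]]'
python3 - <<'E'
from h import *
c=eyes.camera('wrist');save(c,'w2.png');print(bot.get_obs()['eef_pos'])
E
```

```text
time_s: 4.3
eef_pos: [0.4839, 0.1182, 0.0727]
tcp_rot: [0.033, 0.702, -0.035, 0.711]
wrist_force: [0.4, -0.1, -0.1]
gripper_width: 0.35
[0.4840759  0.11824084 0.07294105]
```

View pics/w2.png

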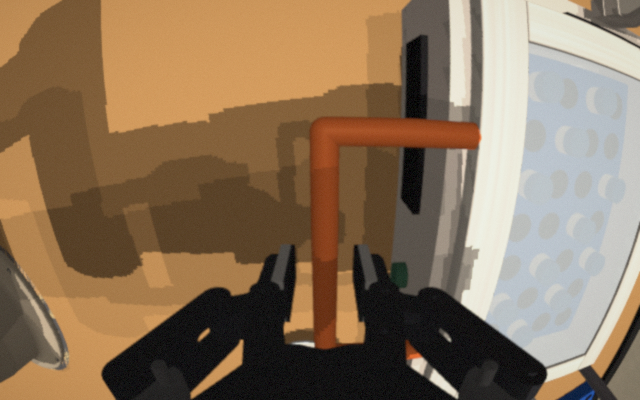

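The bar is centred between the fingers: bar column 325, fingers at 285 and 365. I'll narrow the straddle without pinching, then feel forward with the front finger.

```bash
python3 -m crank '[[[0,0,0],0],[[0,0,0],0],[[0,0,0],0],[[0,0,0],0]]' 20; python3 -m crank '[[[1,0,0],0],[[1,0,0],0]]';python3 -m crank '[[[1,0,0],0],[[1,0,0],0]]'
```

```text
time_s: 4.85
eef_pos: [0.4848, 0.1183, 0.0743]
tcp_rot: [0.033, 0.701, -0.034, 0.712]
wrist_force: [0.1, 0.5, 0.6]
gripper_width: 0.236
time_s: 5.1
eef_pos: [0.4869, 0.1184, 0.0744]
tcp_rot: [0.033, 0.701, -0.034, 0.712]
wrist_force: [0.6, -1.3, -0.3]
gripper_width: 0.237
time_s: 5.35
eef_pos: [0.4883, 0.1184, 0.0741]
tcp_rot: [0.033, 0.702, -0.034, 0.711]
wrist_force: [-5.7, -0.7, 1.6]
gripper_width: 0.233
```

```bash
python3 -m crank '[[[0.7,0,1],0],[[0.7,0,1],0]]';python3 -m crank '[[[0.7,0,2],0],[[0.7,0,2],0]]'
```

```text
time_s: 5.6
eef_pos: [0.4882, 0.1184, 0.0753]
tcp_rot: [0.033, 0.703, -0.034, 0.709]
wrist_force: [-5.1, -2.3, -0.9]
gripper_width: 0.232
time_s: 5.85
eef_pos: [0.4882, 0.1184, 0.0787]
tcp_rot: [0.033, 0.705, -0.034, 0.708]
wrist_force: [-6.2, -0.8, -1.3]
gripper_width: 0.235
```

```bash
python3 -m crank '[[[0.7,0,2],0],[[0.7,0,2],0],[[0.7,0,2],0],[[0.7,0,2],0]]'
python3 - <<'E'
from h import *
c=eyes.camera('scene');im=cv2.cvtColor(c['color'],cv2.COLOR_RGB2BGR)[110:270,260:420]
cv2.imwrite('pics/s3.png',cv2.resize(im,None,fx=3.5,fy=3.5,interpolation=cv2.INTER_CUBIC))
E
```

```text
time_s: 6.35
eef_pos: [0.4883, 0.1184, 0.0858]
tcp_rot: [0.032, 0.707, -0.035, 0.705]
wrist_force: [-5.2, -0.5, -1.6]
gripper_width: 0.238
```

View pics/s3.png

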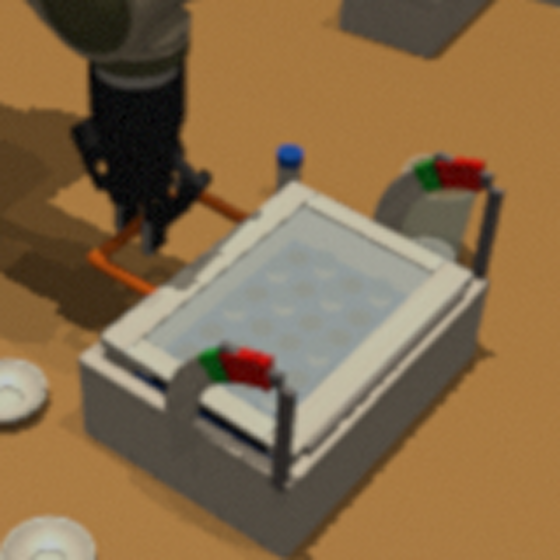

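```bash
cat >> h.py <<'E'
from scipy.spatial.transform import Rotation as Rot
H=np.array([.730,.099,.091]); YAW=-.095
def bar():
    # orange pixels w/ depth -> angle about the hinge from each pixel radius
    for n in ['scene','top']:
        c=eyes.camera(n);a=c['color'].astype(int)
        m=(a[...,0]>130)&(a[...,1]<95)&(a[...,2]<70)&(c['range_z']>0)
        v,u=np.nonzero(m);d=c['range_z'][v,u]
        K=c['camera_matrix'];p=np.c_[(u-K[0,2])/K[0,0]*d,(v-K[1,2])/K[1,1]*d,d]
        R=cv2.Rodrigues(np.array(c['rvec'],float))[0];W=(p-np.ravel(c['tvec']))@R-H
        f=-(W[:,0]*np.cos(YAW)+W[:,1]*np.sin(YAW));l=-W[:,0]*np.sin(YAW)+W[:,1]*np.cos(YAW);h=W[:,2]
        r=np.hypot(f,h);k=(abs(l)<.07)&(r>.18)&(r<.265)&(f>0)
        kb=k&(r>.2)
        print(n,'lid',round(float(np.median(np.arctan2(h[kb],f[kb]))),3),'+-',round(float(np.std(np.arctan2(h[kb],f[kb]))),3),kb.sum(),'rmax',r[k].max().round(3))
    o=bot.get_obs();M=Rot.from_quat(o['tcp_rot']).as_matrix()
    w=o['eef_pos']-.019*M[:,0]-H
    f=-(w[0]*np.cos(YAW)+w[1]*np.sin(YAW))
    print('grasp f,h',round(f,3),round(w[2],3),'ang',round(np.arctan2(w[2],f),3),'r',round(np.hypot(f,w[2]),3),'axis',M[:,0].round(3),'F',o['wrist_force'].round(1),'t',round(float(o['time_s']),2),'eef',o['eef_pos'].round(4))
E
python3 -c "
from h import *
bar()"
```

```text
scene lid 0.064 +- 0.007 41 rmax 0.249
top lid 0.061 +- 0.086 26 rmax 0.254
grasp f,h 0.242 0.014 ang 0.057 r 0.243 axis [-0.003 -0.003 -1.   ] F [-5.9  0.6 -0.8] t 6.5 eef [0.4883 0.1184 0.0858]
```

```bash
python3 -m crank '[[[0.9,0,4],0],[[1,0,4],0],[[1,0,4],0],[[1,-0.1,4],0],[[1.1,-0.1,4],0],[[1.1,-0.1,4],0]]'; python3 -c "
from h import *
bar()"
```

```text
time_s: 7.25
eef_pos: [0.4902, 0.1181, 0.1094]
tcp_rot: [0.032, 0.712, -0.035, 0.701]
wrist_force: [-6.1, -0.6, -0.8]
gripper_width: 0.232
scene lid 0.161 +- 0.007 50 rmax 0.249
top lid 0.159 +- 0.126 42 rmax 0.254
grasp f,h 0.24 0.038 ang 0.155 r 0.243 axis [-0.015 -0.004 -1.   ] F [-5.4  0.3 -0.7] t 7.35 eef [0.4903 0.1181 0.1095]
```

```bash
python3 -m crank '[[[1.4,-0.1,5],0],[[1.5,-0.1,5],0],[[1.6,-0.1,5],0],[[1.7,-0.1,5],0],[[1.8,-0.1,5],0],[[1.9,-0.1,5],0],[[2,-0.1,5],0],[[2.1,-0.1,5],0]]'; python3 -c "
from h import *
bar()"
```

```text
time_s: 8.35
eef_pos: [0.4992, 0.1173, 0.1504]
tcp_rot: [0.03, 0.717, -0.035, 0.695]
wrist_force: [-6.4, -0.2, 0.4]
gripper_width: 0.231
scene lid 0.329 +- 0.009 69 rmax 0.249
top lid 0.324 +- 0.091 69 rmax 0.255
grasp f,h 0.231 0.079 ang 0.328 r 0.244 axis [-0.031 -0.005 -1.   ] F [-7.  -0.3  1. ] t 8.45 eef [0.4993 0.1173 0.1507]
```

```bash
python3 -m crank '[[[2,-0.2,5],0],[[2.1,-0.2,5],0],[[2.3,-0.2,5],0],[[2.4,-0.2,5],0],[[2.5,-0.2,5],0],[[2.6,-0.2,5],0],[[2.8,-0.2,5],0],[[2.9,-0.2,5],0]]'; python3 -c "
from h import *
bar()"
```

```text
time_s: 9.45
eef_pos: [0.5173, 0.1156, 0.1943]
tcp_rot: [0.03, 0.719, -0.035, 0.694]
wrist_force: [-3.6, -1.1, 1.3]
gripper_width: 0.234
scene lid 0.522 +- 0.008 72 rmax 0.25
top lid 0.517 +- 0.006 66 rmax 0.254
grasp f,h 0.212 0.123 ang 0.524 r 0.245 axis [-0.034 -0.006 -0.999] F [-5.6 -0.8  1.7] t 9.55 eef [0.5176 0.1156 0.1947]
```

```bash
python3 -m crank '[[[2.9,-0.3,4.5],0],[[3,-0.3,4.5],0],[[3.1,-0.3,4.5],0],[[3.3,-0.3,4.5],0],[[3.4,-0.3,4.5],0],[[3.5,-0.3,4.5],0],[[3.7,-0.3,4.5],0],[[3.8,-0.3,4.5],0]]'; python3 -c "
from h import *
bar()"
```

```text
time_s: 10.55
eef_pos: [0.5448, 0.113, 0.2358]
tcp_rot: [0.03, 0.718, -0.035, 0.695]
wrist_force: [-4.4, -0.5, 2.1]
gripper_width: 0.232
scene lid 0.721 +- 0.008 71 rmax 0.25
top lid 0.713 +- 0.007 62 rmax 0.253
grasp f,h 0.185 0.164 ang 0.726 r 0.247 axis [-0.031 -0.006 -0.999] F [-4.1  0.   1.8] t 10.65 eef [0.5451 0.113  0.2359]
```

```bash
python3 -m crank '[[[3.5,-0.3,3.7],0],[[3.6,-0.3,3.6],0],[[3.7,-0.3,3.6],0],[[3.7,-0.3,3.5],0],[[3.8,-0.3,3.4],0],[[3.9,-0.3,3.3],0],[[4,-0.4,3.3],0],[[4,-0.4,3.2],0]]'; python3 -c "
from h import *
bar()"
```

```text
time_s: 11.65
eef_pos: [0.5763, 0.1105, 0.2652]
tcp_rot: [0.03, 0.717, -0.035, 0.695]
wrist_force: [-1.5, -0.1, 1.2]
gripper_width: 0.234
scene lid 0.906 +- 0.007 69 rmax 0.25
top lid 0.894 +- 0.007 54 rmax 0.254
grasp f,h 0.153 0.193 ang 0.9 r 0.247 axis [-0.03  -0.006 -1.   ] F [-1.3 -0.2 -0.8] t 11.75 eef [0.5765 0.1104 0.2652]
```

```bash
python3 -m crank '[[[4,-0.4,3.1],0],[[4,-0.4,3],0],[[4.1,-0.4,2.9],0],[[4.1,-0.4,2.8],0],[[4.2,-0.4,2.7],0],[[4.2,-0.4,2.6],0],[[4.3,-0.4,2.5],0],[[4.3,-0.4,2.4],0]]'; python3 -c "
from h import *
bar()"
```

```text
time_s: 12.75
eef_pos: [0.6122, 0.1069, 0.2883]
tcp_rot: [0.03, 0.717, -0.035, 0.696]
wrist_force: [0.7, 0.6, 1.3]
gripper_width: 0.232
scene lid 1.093 +- 0.01 45 rmax 0.251
top lid 1.077 +- 0.01 28 rmax 0.253
grasp f,h 0.117 0.216 ang 1.073 r 0.246 axis [-0.029 -0.006 -1.   ] F [-0.7 -0.1  0. ] t 12.85 eef [0.6123 0.1069 0.2883]
```

```bash
python3 -m crank '[[[4.3,-0.4,2.3],0],[[4.3,-0.4,2.2],0],[[0,0,0],0],[[0,0,0],0],[[0,0,0],0],[[0,0,0],0]]'
python3 - <<'E'
from h import *
bar()
c=eyes.camera('scene');im=cv2.cvtColor(c['color'],cv2.COLOR_RGB2BGR)[80:240,280:440]
cv2.imwrite('pics/s4.png',cv2.resize(im,None,fx=3.7,fy=3.7,interpolation=cv2.INTER_CUBIC))
E
```

```text
time_s: 13.6
eef_pos: [0.6213, 0.106, 0.293]
tcp_rot: [0.03, 0.717, -0.035, 0.696]
wrist_force: [0.9, -0.0, 0.4]
gripper_width: 0.234
scene lid 1.164 +- 0.011 28 rmax 0.25
top lid 1.133 +- 0.01 27 rmax 0.254
grasp f,h 0.108 0.221 ang 1.115 r 0.246 axis [-0.03  -0.006 -1.   ] F [ 0.4  0.  -0.2] t 13.7 eef [0.6213 0.106  0.293 ]
```

View pics/s4.png

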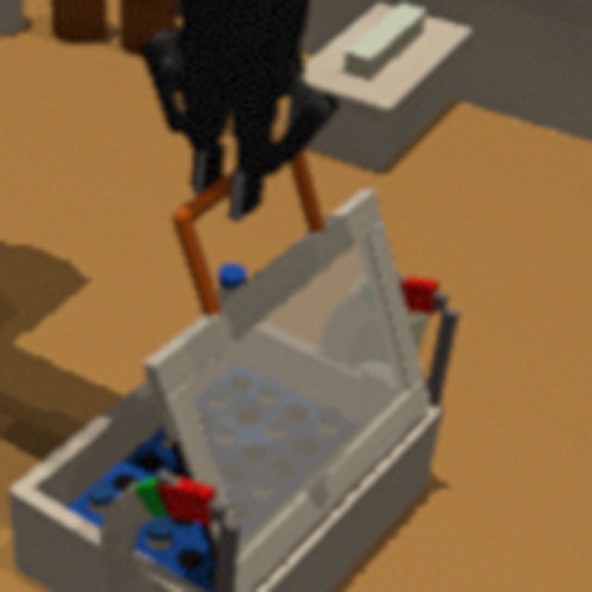

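```bash
python3 -m crank '[[[-2,0.2,-1],0],[[-4,0.4,-2],0],[[-4.3,0.4,-2.2],0],[[-4.3,0.4,-2.3],0],[[-4.2,0.4,-2.4],0],[[-4.2,0.4,-2.5],0],[[-4.2,0.4,-2.6],0],[[0,0,0],0]]'; python3 -c "
from h import *
bar()"
```

```text
time_s: 14.75
eef_pos: [0.5917, 0.109, 0.2769]
tcp_rot: [0.03, 0.717, -0.035, 0.696]
wrist_force: [-0.1, 0.8, -0.1]
gripper_width: 0.236
scene lid 1.012 +- 0.008 63 rmax 0.251
top lid 0.99 +- 0.009 40 rmax 0.254
grasp f,h 0.138 0.205 ang 0.979 r 0.247 axis [-0.03  -0.006 -1.   ] F [ 0.1  0.4 -0.4] t 14.85 eef [0.592  0.1089 0.2771]
```

```bash
python3 -m crank '[[[-3,0.3,-2],0],[[-3.5,0.3,-2.5],0],[[-3.5,0.3,-2.6],0],[[-3.5,0.3,-2.7],0],[[-3.3,0.3,-2.7],0],[[-2,0.2,-1.8],0],[[0,0,0],0],[[0,0,0],0],[[0,0,0],0],[[0,0,0],0]]'
python3 - <<'E'
from h import *
bar();bar()
c=eyes.camera('scene');im=cv2.cvtColor(c['color'],cv2.COLOR_RGB2BGR)[80:240,280:440]
cv2.imwrite('pics/s5.png',cv2.resize(im,None,fx=3.7,fy=3.7,interpolation=cv2.INTER_CUBIC))
save(eyes.camera('wrist'),'w5.png')
E
```

```text
time_s: 16.1
eef_pos: [0.572, 0.1107, 0.2617]
tcp_rot: [0.03, 0.717, -0.035, 0.696]
wrist_force: [-1.0, 1.2, 0.0]
gripper_width: 0.233
scene lid 0.884 +- 0.01 70 rmax 0.25
top lid 0.865 +- 0.008 58 rmax 0.254
grasp f,h 0.158 0.19 ang 0.877 r 0.247 axis [-0.03  -0.006 -1.   ] F [-0.7 -0.  -0.5] t 16.2 eef [0.572  0.1107 0.2617]
scene lid 0.881 +- 0.009 72 rmax 0.25
top lid 0.866 +- 0.008 60 rmax 0.253
grasp f,h 0.158 0.19 ang 0.877 r 0.247 axis [-0.03  -0.006 -1.   ] F [-0.7 -0.1  0.3] t 16.3 eef [0.5719 0.1107 0.2617]
```

View pics/s5.png

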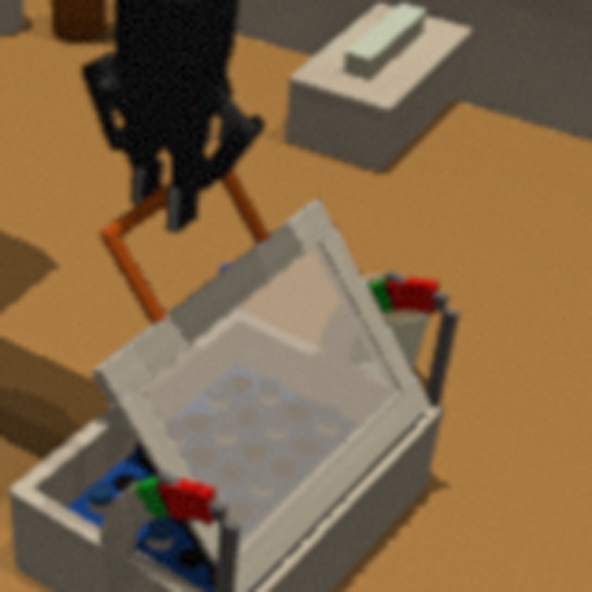

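View pics/w5.png

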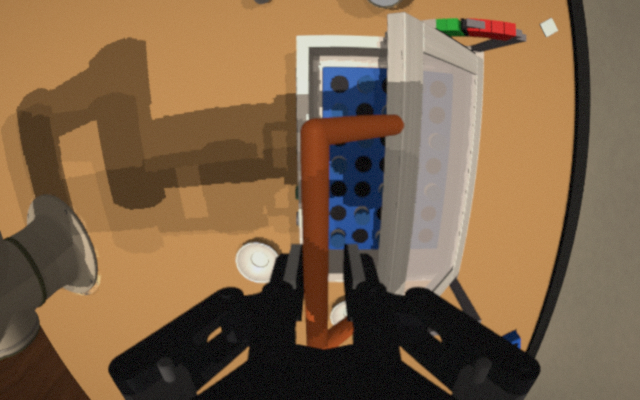

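The cover is still, at about 0.87 rad, and rests on the front finger. I'll check the loose things against the start before handing in.

Run:
```python
from h import *
c=eyes.camera('top')
for q in ['beaker','dish','vial']:
    print(q,[(np.round(r['pixel']).tolist(),round(r['p'],2)) for r in eyes.mark_of(c,q)])
save(c,'top5.png'); bar()
```

```text
beaker [([213.0, 183.0], 0.91)]
dish [([378.0, 253.0], 0.9), ([414.0, 259.0], 0.74), ([338.0, 252.0], 0.72), ([379.0, 206.0], 0.68)]
vial [([208.0, 237.0], 0.6), ([214.0, 183.0], 0.43)]
scene lid 0.881 +- 0.009 71 rmax 0.25
top lid 0.866 +- 0.008 59 rmax 0.254
grasp f,h 0.158 0.19 ang 0.877 r 0.247 axis [-0.03  -0.006 -1.   ] F [-0.6  0.2 -0.5] t 16.7 eef [0.5719 0.1107 0.2617]
```

View pics/top5.png

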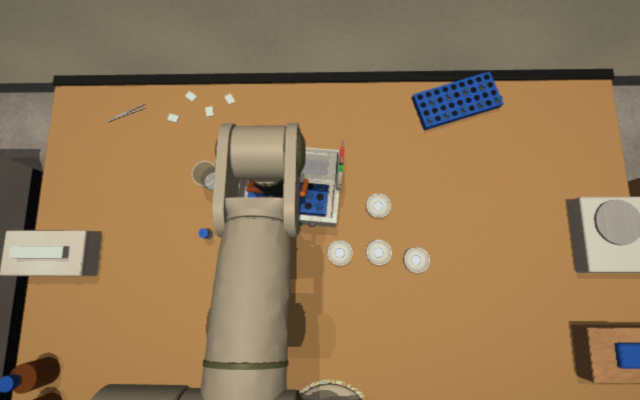

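The beaker (205,174), the vial (204,233) and the dishes, including (378,205), are where they started. The cover is still.

```bash
python3 -c "
from workcell import bot
print(bot.hand_in())"
```

```text
the job is handed in; nothing more can be done
None
```

I handed the job in with the cover held still at about 0.87 rad, in the green part of the scale. No verdict was reported.

- **How it was done:** I put the fingers loosely around the bar, set 20 mm apart. I never closed them on it, because the fixed grip force would have cracked the cover. The front finger lifted the bar. The cover went into the red at about 1.13 rad and stayed there for over 0.5 s. The rear finger then brought it back past the balance point, and it came to rest on the front finger.
- **Forces:** The wrist force read at most about 7 N while lifting and 0.6–0.7 N at the end, against a noise of roughly 1 N. I only read it at the end of each move and at checks, so a brief higher force could have gone unseen.
- **Last checks:** The scene and top cameras gave the cover angle as 0.881 and 0.866 rad, and it did not change between readings. The beaker, the vial and all four dishes showed within about 3 pixels of where they started. The job took about 17 s.
- **Disagreements:** The two cameras differed by 0.01–0.03 rad throughout, with the scene camera reading higher. The gripper tilted about 1.7° during the lift. Neither affected the result.

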